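# Start the staggered bench timers

## Robot

A 7-joint arm with a two-finger parallel gripper is mounted at the origin on a cart in front of the work surface, level with it; the furniture and walls round the work are solid. World frame = base frame: x ahead of the robot, y to its left, z up, the work surface at z = 0. Lengths are in m, angles in rad, forces in N, time in s.
With the tool pointing down it reaches from about 0.35 to 0.9 m from the base axis. Payload 8.1 kg.
Tool frame: the origin (TCP) lies at the very end of the fingers, on their centre line; the grasp point (between the pads) lies 19 mm behind it; z points along the fingers, y is the line along which they close (so a half turn about z gives the same grasp; the last joint's range is limited). The gripper opens to 92 mm and grips with 3 to 60 N. Pads are 19 mm wide; open, the fingers measure 130 mm over their backs; the gripper's body (75 mm by 190 mm) begins 47 mm behind the grasp point.
Start: joints at [-1.396, 0.434, 0.025, 1.573, -0.012, 1.134, -0.075], TCP at [0.171, 0.601, 0.227] pointing down, gripper open.
Joint ranges: [-2.62, 2.62], [-0.44, 2.09], [-1.27, 1.32], [0.08, 2.57], [-1.32, 4.46], [0.12, 2], [-2.74, 2.74]. Speed limits (rad/s): [2.22, 2.22, 3.01, 3.01, 3.14, 3.14, 3.14].

## Interface

Orientations are given as a rotation vector (axis times angle).
In Python, from station import * gives the robot as it stands.
- The arm moves only by the tool drive_tool, never from a script. Its argument "series" is a list that holds one entry, the list of rows, each a list of 4 numbers: the shift along the tool's x, y, z in units of 60 mm (1.0 is 60 mm), then the turn about the tool's z in units of 10 degrees (1.0 is 10 degrees). A call has 1 to 8 rows; each row is the pose to reach, as a shift and turn from the pose commanded when the call began, along the tool's axes at that moment; what a row does not reach only later rows make up. A row lasts 1/8 s, in which the tool goes at most 62.5 mm and 10.7 degrees, less where a joint would pass 70% of its speed; a pose out of reach is approached as far as the arm can. A call with a gripper value outside its range is refused whole. "claw" is the opening, from 0 (shut) to 1 (fully open), set as the call begins (left out, the last holds). The fingers move at their own pace and stop on an object; "newtons" is the grip in N (left out, the last holds). Time passes only in rows, so rows that repeat a pose let the fingers close. It gives the time, the measured TCP pose, the force, the opening and the grip force at its end, in the units of the state.
- sense(): the state, without advancing time (a new reading comes with each control period).
- camera(name): name is "scene" or "top" or "wrist"; returns (picture, depth): 480x640x3 uint8, blue, green, red; 480x640 float32, m along the optical axis (not along the pixel's ray), 0 where there is no reading.
- camera_params(name): a dict with "fx", "fy", "cx", "cy" (pixels), "eye" and "orientation" of the camera in the world. Camera axes: x right, y up, looking along -z (the intrinsics and any distortion apply to the point x, -y, -z); pixel columns grow to the right and rows downward; lengths in m; the calibration is good to about 2 mm. A picture is of the moment at which its call begins: read the wrist's pose just before it. camera_params takes no time and is no camera call; for the wrist camera it gives the pose at the moment of the call.
- job_done(): hands the job in; it is judged then, once.
The state is a dict: "time": time; "qpos": joint angles; "dq": joint speeds; "joint_torque": joint torques, N m; "position": TCP position; "tcp_rot": TCP orientation; "wrist_force": force on the tool from outside, world axes, zero at the start; "moment": the same for the moment, N m; "grip_width": finger opening in m; "gripper_force": force on a finger pad.
Only numpy, scipy, OpenCV 4.12 (cv2) and the standard library are available. Lean on these libraries where they do the work, as an engineer would, in place of code of your own. Each camera call takes 0.05 s, during which the arm holds its last target. There are 200 camera calls.

## Task

Three samples begin incubating one after another: with a fingertip, press down the plunger of the square timer first, then the round timer, then the oblong one, each lightly and all the way until it stays down. Leave the three-cornered timer unstarted, leave every timer standing where it is (press only, do not pick up or shove), do not disturb the cups and the pen, and finish clear of everything.

Things in the scene. Friction and masses are not known exactly. Their poses are not given: they have to be found in the camera images.
- square_timer: Bench timer, grey, square casing 76 x 76 mm, 34 mm high, 0.3 to 0.5 kg, standing loose on the worktop; one white round plunger 30 mm in diameter at the middle of its top. Origin: centre of the underside, z up.
- square_top (a point): Centre of the top face of the square timer's plunger, 50 mm above the worktop while up, 38 mm when fully down; moves with the plunger.
- square_plunger (a joint): How far the square timer's plunger is pressed down, m: 0 up (not started), 0.012 at its stop. The timer counts as started beyond 0.008. No spring: it resists with about 3 N plus a little damping and stays where it is left. Over 25 N on the timer is too hard.
- round_timer: Bench timer, grey, circular casing 82 mm across, 34 mm high, 0.3 to 0.5 kg, standing loose on the worktop; one white round plunger 30 mm in diameter at the middle of its top. Origin: centre of the underside, z up.
- round_top (a point): Centre of the top face of the round timer's plunger, 50 mm above the worktop while up, 38 mm when fully down; moves with the plunger.
- round_plunger (a joint): How far the round timer's plunger is pressed down, m: 0 up (not started), 0.012 at its stop. The timer counts as started beyond 0.008. No spring: it resists with about 3 N plus a little damping and stays where it is left. Over 25 N on the timer is too hard.
- oblong_timer: Bench timer, grey, long rectangular casing, 50 mm along its x and 106 mm along its y, 34 mm high, 0.3 to 0.5 kg, standing loose on the worktop; one white round plunger 30 mm in diameter at the middle of its top. Origin: centre of the underside, z up.
- oblong_top (a point): Centre of the top face of the oblong timer's plunger, 50 mm above the worktop while up, 38 mm when fully down; moves with the plunger.
- oblong_plunger (a joint): How far the oblong timer's plunger is pressed down, m: 0 up (not started), 0.012 at its stop. The timer counts as started beyond 0.008. No spring: it resists with about 3 N plus a little damping and stays where it is left. Over 25 N on the timer is too hard.
- triangle_timer: Bench timer, grey, three-cornered casing, equilateral, corners about 55 mm from its middle (the one not to be started), 34 mm high, 0.3 to 0.5 kg, standing loose on the worktop; one white round plunger 30 mm in diameter at the middle of its top. Origin: centre of the underside, z up.
- triangle_top (a point): Centre of the top face of the triangle timer's plunger, 50 mm above the worktop while up, 38 mm when fully down; moves with the plunger.
- triangle_plunger (a joint): How far the triangle timer's plunger is pressed down, m: 0 up (not started), 0.012 at its stop. The timer counts as started beyond 0.008. No spring: it resists with about 3 N plus a little damping and stays where it is left. Over 25 N on the timer is too hard.
- cup_near: Specimen cup with screw lid, 62 mm wide, 61 mm high, loose, near edge of the worktop; leave alone. Origin: centre of the underside.
- cup_far: Specimen cup with screw lid, 62 mm wide, 61 mm high, loose, standing among the timers at the far side; leave alone. Origin: centre of the underside.
- pen: Black marker pen 135 mm long, 14 mm high, lying loose; leave alone. Origin: middle of its underside.
Not all that is in view belongs to the job. Leave any green look-alike of the square_timer alone.

How it is judged:
On the way, in this order (a step that is already met when the one before it is completed fails the run):
1. the square timer is started, the round and the oblong are not yet (value of joint square_plunger above 0.008 m and value of joint each of round_plunger, oblong_plunger below 0.004 m), for 0.2 s.
2. the round timer is started too, the oblong not yet (value of joint each of square_plunger, round_plunger above 0.008 m and value of joint oblong_plunger below 0.004 m), for 0.2 s.
3. the oblong timer is started last (value of joint each of square_plunger, round_plunger, oblong_plunger above 0.008 m), for 0.2 s.
At the end, for the whole second after the job is handed in: The square, round and oblong plungers are more than 8 mm down, the three-cornered one less than 4 mm; every timer stands flat on the worktop, at rest, within 30 mm of where it stood; cups and pen are within 30 mm of where they were (all of step 3 and value of joint triangle_plunger below 0.004 m and height (world z) of each of square_timer, round_timer, oblong_timer, triangle_timer below 0.004 m and angle between each of square_timer, round_timer, oblong_timer, triangle_timer's own z axis and vertical below 0.06 rad and linear speed of each of square_timer, round_timer, oblong_timer, triangle_timer below 0.01 m/s and distance of each of square_timer, round_timer, oblong_timer, triangle_timer, cup_near, cup_far, pen from where it was at the start of the episode below 0.03 m); the robot touches nothing.
It fails at once if the three-cornered timer is pressed (value of joint triangle_plunger above 0.004 m).
It fails at once if a timer is lifted or tipped (height (world z) of any of square_timer, round_timer, oblong_timer, triangle_timer above 0.012 m or angle between any of square_timer, round_timer, oblong_timer, triangle_timer's own z axis and vertical above 0.25 rad).
It fails at once if a timer is shoved more than 30 mm (distance of any of square_timer, round_timer, oblong_timer, triangle_timer from where it was at the start of the episode above 0.03 m).
It fails at once if a timer is pressed with more than 25 N (contact force between any of the fingers, the arm and square_timer above 25 N or contact force between any of the fingers, the arm and round_timer above 25 N or contact force between any of the fingers, the arm and oblong_timer above 25 N or contact force between any of the fingers, the arm and triangle_timer above 25 N).
It fails at once if a cup or the pen is moved more than 30 mm, or a cup is tipped (distance of any of cup_near, cup_far, pen from where it was at the start of the episode above 0.03 m or angle between any of cup_near, cup_far's own z axis and vertical above 0.3 rad).
It also fails if it takes over 48 s, if anything falls off the work surface, if the arm or the gripper's body presses on something with over 40 N, if the wrist force passes 120 N, or if a joint passes its speed limit or range.

## Working session

There is one attempt and no reset: what is moved stays moved. The work goes in short steps, Python scripts to look and compute and a tool call to move; the robot and the scene stay as the last step left them, time stands still between calls to the robot, and variables do not carry over. Pictures are saved under pics/ and viewed, at most 10 in all, crops included, and the job is handed in when it is done.

Besides the shell and the picture viewer there is one more tool, called as name([rows], argument=value, ...), one row to a line, values as JSON. drive_tool: Moves the arm, as the interface text tells. Its arguments: {"type":"object","properties":{"series":{"type":"array","items":{"type":"array","items":{"type":"array","items":{"type":"number"}}}},"claw":{"type":"number"},"newtons":{"type":"number"}},"required":["series"]}

```bash
mkdir -p pics; python3 - <<'E'
from station import *
import cv2,numpy as np
for n in("top","scene"):
    im,d=camera(n); cv2.imwrite(f"pics/{n}0.png",im); np.save(f"pics/{n}0.npy",d)
    p=camera_params(n); print(n,p)
s=sense(); print(s["time"],s["position"],s["tcp_rot"],s["grip_width"],s["wrist_force"])
E
```

```text
top {'fx': 498.3514958166362, 'fy': 498.3514958166362, 'cx': 323.02271258052195, 'cy': 230.97099530355425, 'eye': array([0.35254863, 0.01969018, 1.02663974]), 'orientation': array([ 0.13922497, -0.1323504 , -1.56040515])}
scene {'fx': 576.491685701102, 'fy': 576.491685701102, 'cx': 321.3722851056635, 'cy': 235.08718378269617, 'eye': array([ 0.08917785, -0.68165405,  0.63982782]), 'orientation': array([ 0.94020056, -0.25135381, -0.46818514])}
0.1 [0.17134394 0.60059943 0.22602099] [-4.35047941e-01 -3.11128347e+00  2.21973007e-03] 0.09175979367488503 [ 0.58996316  0.22447416 -0.51364672]
```

View pics/top0.png

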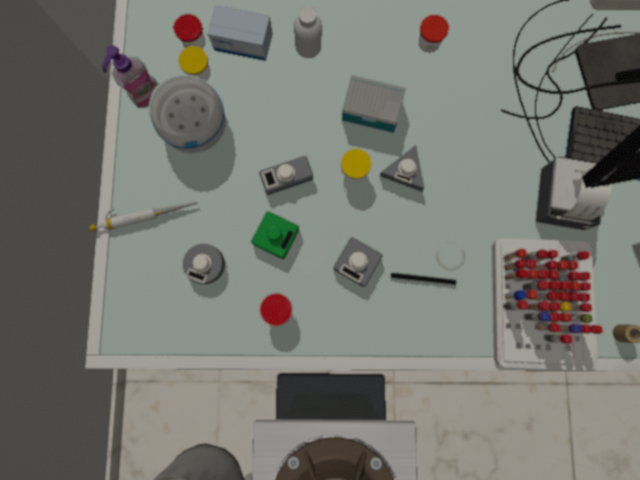

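View pics/scene0.png

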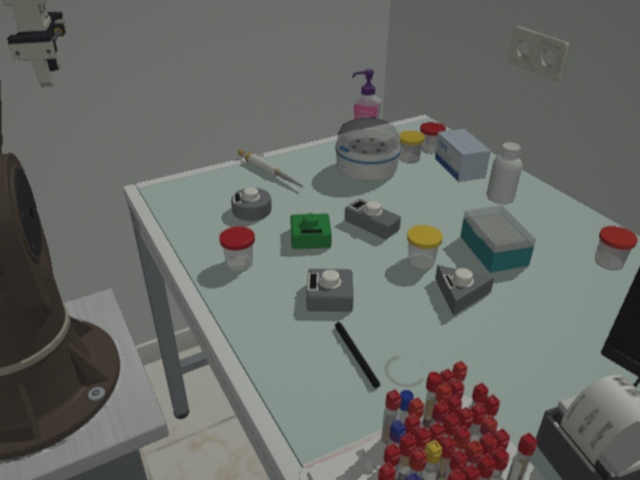

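The top view shows the grey timers' plungers: round (202,263), square (358,261), oblong (286,172) and triangle (407,168). The green look-alike is at (275,232), the near cup (red lid) at (276,309), the far cup (yellow lid) at (356,164) and the pen at (423,279). The square timer is the grey one at (358,261); the green one is excluded. Next I measure positions and make the confirming crop.

```bash
cat > h.py <<'E'
import numpy as np,cv2
from scipy.spatial.transform import Rotation as R
from station import *
def ray(p,u,v):
    d=np.array([(u-p["cx"])/p["fx"],-(v-p["cy"])/p["fy"],-1.]); return R.from_rotvec(p["orientation"]).apply(d)
def onplane(p,u,v,z):
    d=ray(p,u,v); return p["eye"]+d*(z-p["eye"][2])/d[2]
def tri(p1,a,p2,b):
    d1,d2=ray(p1,*a),ray(p2,*b); s=np.linalg.lstsq(np.c_[d1,-d2],p2["eye"]-p1["eye"],rcond=None)[0]
    A=p1["eye"]+s[0]*d1;B=p2["eye"]+s[1]*d2; return (A+B)/2,np.linalg.norm(A-B)
def white(im,u,v,r=18):
    g=im.astype(int); m=((g.min(2)>150)&(np.ptp(g,2)<25)).astype(np.uint8)
    n,l,st,c=cv2.connectedComponentsWithStats(m)
    k=min((k for k in range(1,n) if st[k,4]>40),key=lambda k:np.hypot(*(c[k]-[u,v])))
    return c[k],st[k]
E
python3 - <<'E'
from h import *
T=cv2.imread("pics/top0.png");S=cv2.imread("pics/scene0.png");D=np.load("pics/top0.npy")
pt,ps=camera_params("top"),camera_params("scene")
for n,a,b in[("square",(358,261),(329,279)),("round",(202,263),(250,194)),("oblong",(286,172),(373,208)),("tri",(407,168),(463,277))]:
    (c,st),(e,sf)=white(T,*a),white(S,*b)
    P,g=tri(pt,c,ps,e); z=pt["eye"]+ray(pt,*c)*D[int(c[1]),int(c[0])]
    print(n,c.round(1),st,e.round(1),sf,"tri",P.round(4),round(g,4),"plane",onplane(pt,*c,.05).round(4),onplane(ps,*e,.05).round(4),"depth",z.round(4))
for n,u,v,h in[("cupN",276,309,.061),("cupF",356,164,.061),("green",275,232,.05),("penA",392,275,.014),("penB",455,282,.014)]: print(n,onplane(pt,u,v,h).round(3))
cv2.imwrite("pics/crop.png",cv2.resize(T[140:330,170:440],None,fx=2.9,fy=2.9,interpolation=cv2.INTER_CUBIC))
E
```

```text
square [357.7 258.4] [353 254  11  10  81] [331.2 274.4] [324 271  15   8  83] tri [ 0.4693 -0.0445  0.0456] 0.0001 plane [ 0.4688 -0.0442  0.05  ] [ 0.4665 -0.0492  0.05  ] depth [ 0.4691 -0.0444  0.0469]
round [ 97.4 294.1] [  89  235   18  118 1032] [186.5 173.3] [137 161 103  26 375] tri [ 0.3964  0.4881 -0.0023] 0.0037 plane [0.3958 0.4637 0.05  ] [0.3698 0.3936 0.05  ] depth [ 0.3981  0.4872 -0.0018]
oblong [284.6 170.1] [280 166  10   9  69] [374.  204.1] [368 202  12   6  46] tri [0.6502 0.1032 0.0473] 0.0021 plane [0.6485 0.1034 0.05  ] [0.6488 0.0995 0.05  ] depth [0.6478 0.1032 0.0523]
tri [357.7 258.4] [353 254  11  10  81] [464.1 272.9] [457 269  15   9  82] tri [ 0.5469 -0.1131  0.071 ] 0.2121 plane [ 0.4688 -0.0442  0.05  ] [ 0.6596 -0.1512  0.05  ] depth [ 0.4691 -0.0444  0.0469]
cupN [0.369 0.114 0.061]
cupF [ 0.659 -0.041  0.061]
green [0.521 0.12  0.05 ]
penA [ 0.44  -0.116  0.014]
penB [ 0.426 -0.243  0.014]
```

View pics/crop.png

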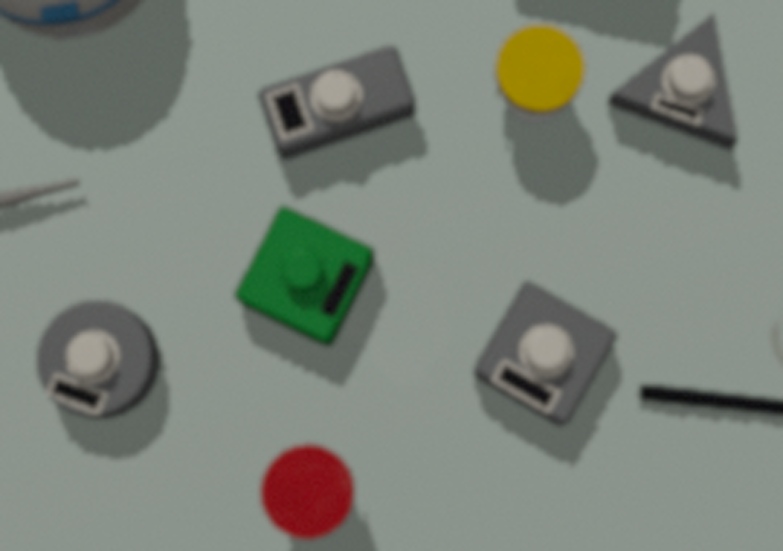

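The crop confirms it: grey square at crop (547,350) with the white plunger, green look-alike at (303,270), round (91,355), oblong (335,92), triangle (690,78). I'll refine the plunger centroids with a local threshold and work out the moves.

```bash
cat >> h.py <<'E'
def disc(im,u,v,r=13):
    u,v=int(u),int(v); w=im[v-r:v+r,u-r:u+r].max(2)
    h=cv2.cvtColor(im[v-r:v+r,u-r:u+r],cv2.COLOR_BGR2HSV)
    m=((w>145)&(h[...,1]<28)).astype(np.uint8)   # table is greenish (more saturated), casing darker
    m=cv2.morphologyEx(m,cv2.MORPH_OPEN,np.ones((3,3),np.uint8))
    n,l,st,c=cv2.connectedComponentsWithStats(m)
    k=1+np.argmin(np.hypot(*(c[1:]-r).T)); return c[k]+[u-r,v-r],st[k]
def shift(t):
    s=sense(); return R.from_rotvec(s["tcp_rot"]).inv().apply(np.array(t)-s["position"])/.06
E
python3 - <<'E'
from h import *
T=cv2.imread("pics/top0.png");S=cv2.imread("pics/scene0.png");D=np.load("pics/top0.npy")
pt,ps=camera_params("top"),camera_params("scene")
for n,a,b in[("square",(358,260),(330,279)),("round",(201,262),(250,194)),("oblong",(286,172),(373,208)),("tri",(407,167),(463,277))]:
    (c,st),(e,sf)=disc(T,*a),disc(S,*b); P,g=tri(pt,c,ps,e)
    print(n,c.round(1),st[2:],e.round(1),sf[2:],"tri",P.round(4),round(g,4),"plane",onplane(pt,*c,.048).round(4),onplane(ps,*e,.046).round(4))
print(R.from_rotvec(sense()["tcp_rot"]).as_matrix().round(3))
E
```

```text
square [357.7 258.8] [ 16  13 163] [330.6 274.7] [ 16  10 121] tri [ 0.4685 -0.0444  0.0454] 0.0003 plane [ 0.4683 -0.0443  0.048 ] [ 0.4679 -0.0449  0.046 ]
round [199.8 261. ] [ 13  13 144] [249.3 185.7] [ 26  13 239] tri [0.4596 0.2647 0.0603] 0.0021 plane [0.4619 0.2675 0.048 ] [0.4677 0.2884 0.046 ]
oblong [284.6 170.3] [ 14  12 132] [375.3 200.3] [ 24  13 250] tri [0.649  0.1016 0.0566] 0.0065 plane [0.6486 0.1037 0.048 ] [0.6628 0.1153 0.046 ]
tri [407.5 164.8] [ 14  11 127] [464. 273.] [ 15   9 110] tri [ 0.6627 -0.1475  0.046 ] 0.0009 plane [ 0.6616 -0.1469  0.048 ] [ 0.6632 -0.1476  0.046 ]
[[-0.962  0.274 -0.   ]
 [ 0.274  0.962 -0.001]
 [-0.    -0.001 -1.   ]]
```

drive_tool([
  [[-0.2,-0.3,0],[-0.7,-0.8,0],[-1.3,-1.5,0],[-2.0,-2.3,0.1,0],[-2.6,-3.1,0.2,0],[-3.2,-3.8,0.3,0],[-3.7,-4.3,0.4,0],[-3.9,-4.5,0.4,0]],
], claw=0)

```text
invalid input
```

drive_tool([
  [[-0.2,-0.3,0,0],[-0.7,-0.8,0,0],[-1.3,-1.5,0,0],[-2.0,-2.3,0.1,0],[-2.6,-3.1,0.2,0],[-3.2,-3.8,0.3,0],[-3.7,-4.3,0.4,0],[-3.9,-4.5,0.4,0]],
], claw=0)

```text
time: 1.1
position: [0.3231, 0.2743, 0.2023]
tcp_rot: [-0.44, -3.11, 0.002]
wrist_force: [-0.7, 0.9, 0.8]
grip_width: 0.0164
gripper_force: 0.0
```

drive_tool([
  [[-0.3,-0.4,0,0],[-0.9,-1.0,0.2,0],[-1.5,-1.8,0.4,0],[-2.2,-2.6,0.6,0],[-2.8,-3.4,0.8,0],[-3.4,-4.0,1.0,0],[-3.7,-4.3,1.2,0],[-3.8,-4.4,1.2,0]],
])

```text
time: 2.1
position: [0.4689, -0.0408, 0.1299]
tcp_rot: [-0.439, -3.109, 0.002]
wrist_force: [-0.9, 0.6, -0.2]
grip_width: 0.0007
gripper_force: 0.0
```

```bash
python3 - <<'E'
from h import *
s=sense(); print(s["position"],s["grip_width"],s["wrist_force"],shift((.468,-.044,.055)))
im,_=camera("wrist"); cv2.imwrite("pics/w1.png",im)
E
```

```text
[ 0.46889322 -0.04079274  0.12990943] 0.0007042782539082763 [-0.87469695  0.63208086 -0.24151494] [-0.00246505 -0.05388704  1.24855815]
```

View pics/w1.png

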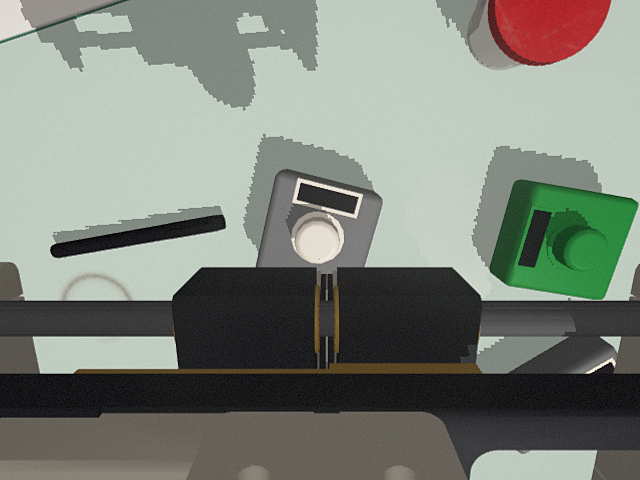

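The wrist picture shows the square timer's plunger at (318,239) beyond the shut fingers (326,320), with the green one at (580,250). I check the position from this view.

```bash
python3 - <<'E'
from h import *
p=camera_params("wrist"); print(onplane(p,318,236,.05), sense()["time"])
im,d=cv2.imread("pics/w1.png"),0
E
```

```text
[ 0.4605482  -0.04409359  0.05      ] 2.15
```

```bash
python3 - <<'E'
from h import *
p=camera_params("wrist"); print(p)
t=camera_params("top"); T=cv2.imread("pics/top0.png"); W=cv2.imread("pics/w1.png")
def blob(im,f,x0=0,y0=0,x1=640,y1=480):
    h=cv2.cvtColor(im,cv2.COLOR_BGR2HSV)[y0:y1,x0:x1]; m=f(h).astype(np.uint8)
    M=cv2.moments(m,True); return M["m10"]/M["m00"]+x0,M["m01"]/M["m00"]+y0,M["m00"]
pen=lambda h:h[...,2]<50
a=blob(T,pen,385,268,460,290);b=blob(W,pen,45,205,232,262)
print("pen",a,b,onplane(t,*a[:2],.012),onplane(p,*b[:2],.012))
R2=lambda h:(h[...,1]>120)&((h[...,0]<8)|(h[...,0]>172))
print("white wrist",disc(W,318,239,32),onplane(p,*disc(W,318,239,32)[0],.05))
g=[(x,y) for x,y in((517,181),(638,204),(605,299),(492,287))]
print("green casing centre wrist",onplane(p,*np.mean(g,0),.034))
q=[(170+x/2.9,140+y/2.9) for x,y in((284,207),(372,251),(330,335),(238,294))]
print("green casing centre top",onplane(t,*np.mean(q,0),.034))
s=sense();d=R.from_rotvec(p["orientation"]).inv().apply(s["position"]-p["eye"]);print("tcp px",p["cx"]+p["fx"]*d[0]/-d[2],p["cy"]-p["fy"]*d[1]/-d[2])
E
```

```text
{'fx': 377.7881001193458, 'fy': 377.7881001193458, 'cx': 326.3110700093526, 'cy': 238.26036968287625, 'eye': array([ 0.4062472 , -0.0222765 ,  0.28805976]), 'orientation': array([-0.2122073 , -0.15651228,  1.28469375])}
pen (422.4936170212766, 278.468085106383, 235.0) (139.07757575757574, 235.7680808080808, 2475.0) [ 0.43313795 -0.17797856  0.012     ] [ 0.43194534 -0.17707128  0.012     ]
white wrist (array([318.35368043, 243.92100539]), array([  13,   19,   39,   38, 1114], dtype=int32)) [ 0.46571529 -0.04536636  0.05      ]
green casing centre wrist [0.51565929 0.11661907 0.034     ]
green casing centre top [0.5199023  0.12058103 0.034     ]
tcp px 326.6486615487926 295.1923031804701
```

drive_tool([
  [[0,-0.05,0.2,0],[0,-0.05,0.5,0],[0,-0.05,0.8,0],[0,-0.05,1.05,0],[0,-0.05,1.2,0],[0,-0.05,1.24,0],[0,-0.05,1.24,0]],
])

```text
time: 3.02
position: [0.4685, -0.0421, 0.0565]
tcp_rot: [0.435, 3.111, 0.0]
wrist_force: [1.0, -1.2, 0.6]
grip_width: 0.0003
gripper_force: 0.0
```

drive_tool([
  [[0,0,0.04,0],[0,0,0.08,0],[0,0,0.12,0],[0,0,0.16,0],[0,0,0.19,0],[0,0,0.22,0],[0,0,0.24,0],[0,0,0.24,0]],
])

```text
time: 4.03
position: [0.4683, -0.0421, 0.0418]
tcp_rot: [-0.435, -3.111, 0.0]
wrist_force: [0.1, 0.1, 1.5]
grip_width: 0.0005
gripper_force: 0.2
```

drive_tool([
  [[0,0,0.01,0],[0,0,0.02,0],[0,0,0.03,0],[0,0,0.04,0],[0,0,0.05,0],[0,0,0.05,0]],
])

```text
time: 4.78
position: [0.4683, -0.0421, 0.0388]
tcp_rot: [-0.435, -3.111, 0.0]
wrist_force: [-0.1, 0.2, 1.8]
grip_width: 0.0008
gripper_force: 0.6
```

drive_tool([
  [[0,0,0.01,0],[0,0,0.02,0],[0,0,0.02,0]],
])

```text
time: 5.15
position: [0.4684, -0.0421, 0.0382]
tcp_rot: [0.435, 3.111, 0.001]
wrist_force: [-2.2, 0.6, 12.5]
grip_width: 0.0005
gripper_force: 6.4
```

drive_tool([
  [[0,0,-0.05,0],[0,0,-0.2,0],[0,0,-0.6,0],[0,0,-1.1,0],[0,0,-1.5,0],[0,0,-1.6,0]],
])

```text
time: 5.9
position: [0.4693, -0.042, 0.1353]
tcp_rot: [0.435, 3.109, 0.001]
wrist_force: [0.2, 0.5, -0.7]
grip_width: 0.0004
gripper_force: 0.0
```

```bash
python3 - <<'E'
from h import *
print(shift((.462,.267,.13)),sense()["position"])
im,d=camera("wrist"); p=camera_params("wrist"); W=im
c,st=disc(im,318,245,36); print(c,st,onplane(p,*c,.038), "depth z",(p["eye"]+ray(p,*c)*d[int(c[1]),int(c[0])]))
t=camera("top"); cv2.imwrite("pics/top1.png",t[0]); c,st=disc(t[0],358,260); print(c)
cv2.imwrite("pics/w2.png",np.hstack([cv2.resize(im[140:300,220:420],(400,320))]))
E
```

```text
[1.52936474 4.91988784 0.08929227] [ 0.46929307 -0.04204238  0.13525644]
[319.93943218 235.0637224 ] [  12    0   51   49 1585] [ 0.46405598 -0.04537287  0.038     ] depth z [ 0.46403863 -0.04536653  0.03807529]Traceback (most recent call last):
  File "<stdin>", line 5, in <module>
  File "h.py", line 22, in disc
    k=1+np.argmin(np.hypot(*(c[1:]-r).T)); return c[k]+[u-r,v-r],st[k]
        ~~~~~~~~~^^^^^^^^^^^^^^^^^^^^^^^^
    return _wrapfunc(a, 'argmin', axis=axis, out=out, **kwds)
    return bound(*args, **kwds)
ValueError: attempt to get argmin of an empty sequence
```

The wrist depth reads 38 mm at the square plunger, so it is fully down, with a peak reading of 12.5 N at the stop. Next is the round timer.

drive_tool([
  [[0.1,0.2,0,0],[0.3,0.9,0,0],[0.6,1.8,0,0],[0.9,2.8,0,0],[1.2,3.7,0,0],[1.4,4.4,0,0],[1.5,4.8,0,0],[1.5,4.9,0,0]],
])

```text
time: 7.0
position: [0.461, 0.2675, 0.1325]
tcp_rot: [-0.429, -3.11, 0.001]
wrist_force: [-0.1, -0.8, 0.4]
grip_width: 0.0005
gripper_force: 0.0
```

```bash
python3 - <<'E'
from h import *
print(sense()["position"],sense()["wrist_force"])
im,d=camera("wrist"); p=camera_params("wrist"); cv2.imwrite("pics/w3.png",im)
v,u=np.mgrid[0:480:2,0:640:2]; v,u=v.ravel(),u.ravel()
P=np.array([p["eye"]+ray(p,a,b)*d[b,a] for a,b in zip(u,v)])
k=(abs(P[:,2]-.05)<.004)&(np.hypot(P[:,0]-.462,P[:,1]-.267)<.03)&(v<262); Q=P[k]
print(k.sum(),Q.mean(0),Q.min(0),Q.max(0),u[k].mean(),v[k].mean(),v[k].max())
E
```

```text
[0.46102306 0.26746143 0.132547  ] [-0.13746353 -0.77432608  0.38049842]
362 [0.45831431 0.26635232 0.04950768] [0.44459667 0.25199244 0.04611291] [0.47257181 0.28057974 0.05158305] 325.02762430939225 241.4585635359116 260
```

View pics/w3.png

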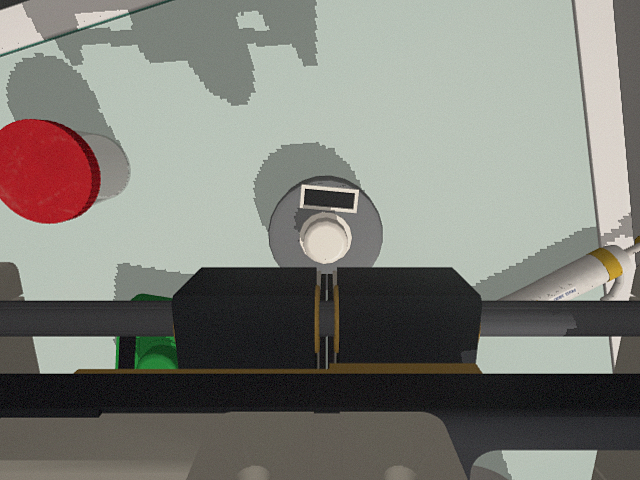

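The plunger is at (325,241) and its top measures z=0.0495 at (0.458,0.266), about 2 mm from the target. Descending.

drive_tool([
  [[0.04,-0.01,0.2,0],[0.04,-0.01,0.5,0],[0.04,-0.01,0.8,0],[0.04,-0.01,1.05,0],[0.04,-0.01,1.2,0],[0.04,-0.01,1.25,0],[0.04,-0.01,1.25,0]],
])

```text
time: 7.92
position: [0.4602, 0.2654, 0.0588]
tcp_rot: [0.435, 3.111, 0.0]
wrist_force: [-0.9, 0.3, 0.2]
grip_width: 0.0003
gripper_force: 0.0
```

drive_tool([
  [[0,0,0.04,0],[0,0,0.08,0],[0,0,0.12,0],[0,0,0.16,0],[0,0,0.19,0],[0,0,0.22,0],[0,0,0.24,0],[0,0,0.24,0]],
])

```text
time: 8.93
position: [0.46, 0.2654, 0.0442]
tcp_rot: [-0.435, -3.111, 0.0]
wrist_force: [-0.2, 0.8, 0.3]
grip_width: 0.0003
gripper_force: 0.1
```

drive_tool([
  [[0,0,0.01,0],[0,0,0.03,0],[0,0,0.05,0],[0,0,0.07,0],[0,0,0.08,0],[0,0,0.09,0],[0,0,0.09,0]],
])

```text
time: 9.8
position: [0.46, 0.2654, 0.0389]
tcp_rot: [-0.435, -3.111, 0.0]
wrist_force: [0.1, 0.5, 1.0]
grip_width: 0.0003
gripper_force: 0.6
```

drive_tool([
  [[0,0,0.01,0],[0,0,0.02,0],[0,0,0.02,0]],
])

```text
time: 10.18
position: [0.4601, 0.2654, 0.0383]
tcp_rot: [0.435, 3.111, 0.001]
wrist_force: [-3.0, -1.1, 10.4]
grip_width: 0.0004
gripper_force: 5.5
```

drive_tool([
  [[0,0,-0.05,0],[0,0,-0.2,0],[0,0,-0.6,0],[0,0,-1.1,0],[0,0,-1.5,0],[0,0,-1.6,0]],
])

```text
time: 10.92
position: [0.4608, 0.2659, 0.1354]
tcp_rot: [0.435, 3.109, 0.003]
wrist_force: [-0.6, -0.4, -1.2]
grip_width: 0.0006
gripper_force: 0.0
```

```bash
cat >> h.py <<'E'
def cloud(x,y,z,vmax=262):
    p=camera_params("wrist"); im,d=camera("wrist"); v,u=np.mgrid[0:vmax:2,0:640:2]; v,u=v.ravel(),u.ravel()
    P=np.array([p["eye"]+ray(p,a,b)*d[b,a] for a,b in zip(u,v)])
    k=(abs(P[:,2]-z)<.006)&(np.hypot(P[:,0]-x,P[:,1]-y)<.03)&(im[v,u].min(1)>150)
    Q=P[k]; print(k.sum(),Q.mean(0),np.median(Q[:,2]),Q.min(0),Q.max(0)); return im
E
python3 - <<'E'
from h import *
cloud(.459,.266,.041); print(sense()["position"],shift((.649,.103,.135)))
E
```

```text
417 [0.45770701 0.26753473 0.03686162] 0.03694137176254708 [0.43204012 0.24975686 0.03500043] [0.47584248 0.28900378 0.03908656]
[0.46058505 0.26581483 0.13513817] [-3.76406144e+00 -1.74828990e+00  3.63554396e-03]
```

The round plunger is down, with its top near 37–38 mm. Next is the oblong timer.

drive_tool([
  [[-0.2,-0.1,0,0],[-0.7,-0.3,0,0],[-1.4,-0.6,0,0],[-2.1,-1.0,0,0],[-2.8,-1.3,0,0],[-3.4,-1.6,0,0],[-3.7,-1.7,0,0],[-3.75,-1.75,0,0]],
])

```text
time: 11.98
position: [0.6477, 0.1017, 0.1327]
tcp_rot: [-0.437, -3.11, 0.001]
wrist_force: [-0.5, 0.1, -0.8]
grip_width: 0.0004
gripper_force: 0.0
```

```bash
python3 - <<'E'
from h import *
im=cloud(.649,.104,.05); cv2.imwrite("pics/w4.png",im); print(sense()["position"])
E
```

```text
340 [0.6455402  0.10232555 0.04932995] 0.04944370619587472 [0.63216615 0.08758422 0.04672943] [0.65942198 0.11628734 0.05102199]
[0.64726402 0.10227579 0.13285792]
```

View pics/w4.png

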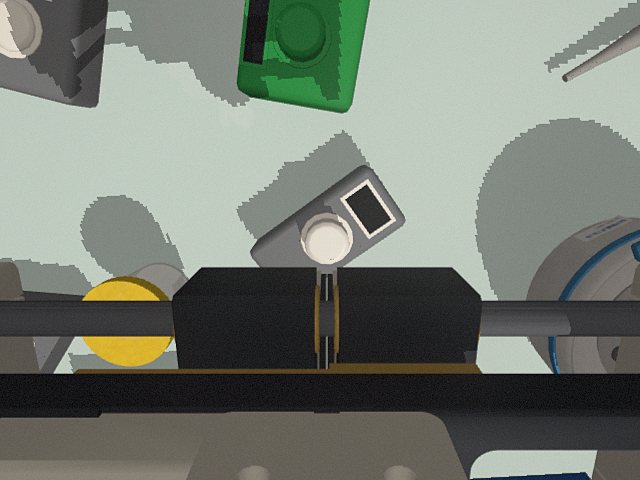

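The oblong plunger is at (326,241), with its top at z=0.049 and (0.6455,0.102), right under the tool. The far cup at (128,322) is well clear. Descending.

drive_tool([
  [[0.02,0,0.2,0],[0.02,0,0.5,0],[0.02,0,0.8,0],[0.02,0,1.05,0],[0.02,0,1.2,0],[0.02,0,1.25,0],[0.02,0,1.25,0]],
])

```text
time: 12.9
position: [0.6466, 0.103, 0.0589]
tcp_rot: [0.435, 3.111, 0.0]
wrist_force: [0.5, 0.3, 0.7]
grip_width: 0.0007
gripper_force: 0.0
```

drive_tool([
  [[0,0,0.04,0],[0,0,0.08,0],[0,0,0.12,0],[0,0,0.16,0],[0,0,0.19,0],[0,0,0.22,0],[0,0,0.24,0],[0,0,0.24,0]],
])

```text
time: 13.9
position: [0.6465, 0.1031, 0.0442]
tcp_rot: [0.435, 3.111, 0.0]
wrist_force: [0.2, 0.5, 0.2]
grip_width: 0.0008
gripper_force: 0.3
```

drive_tool([
  [[0,0,0.01,0],[0,0,0.03,0],[0,0,0.05,0],[0,0,0.07,0],[0,0,0.08,0],[0,0,0.09,0],[0,0,0.09,0]],
])

```text
time: 14.78
position: [0.6465, 0.103, 0.0388]
tcp_rot: [0.435, 3.111, 0.0]
wrist_force: [-0.4, 0.3, 1.4]
grip_width: 0.0005
gripper_force: 0.8
```

drive_tool([
  [[0,0,0.01,0],[0,0,0.02,0],[0,0,0.02,0]],
])

```text
time: 15.15
position: [0.6465, 0.1031, 0.0384]
tcp_rot: [0.435, 3.111, 0.001]
wrist_force: [-2.7, -1.1, 8.4]
grip_width: 0.0001
gripper_force: 4.4
```

drive_tool([
  [[0,0,-0.05,0],[0,0,-0.2,0],[0,0,-0.6,0],[0,0,-1.1,0],[0,0,-1.7,0],[0,0,-2.2,0],[0,0,-2.4,0],[0,0,-2.4,0]],
])

```text
time: 16.15
position: [0.6466, 0.1031, 0.1821]
tcp_rot: [0.435, 3.11, 0.001]
wrist_force: [-0.7, -0.6, -0.2]
grip_width: 0.0006
gripper_force: 0.0
```

```bash
python3 - <<'E'
from h import *
cloud(.6455,.102,.041); s=sense(); print(s["position"],s["wrist_force"],s["dq"].round(3))
im,_=camera("scene"); cv2.imwrite("pics/scene1.png",im)
E
```

```text
312 [0.64524835 0.10296512 0.0368241 ] 0.03689745109831441 [0.62459286 0.0841124  0.03501294] [0.66298217 0.13023048 0.03949469]
[0.64602629 0.10305206 0.18098034] [ 1.17567406  0.52788891 -0.52855761] [ 0.001  0.015 -0.004  0.014 -0.003 -0.001  0.001]
```

View pics/scene1.png

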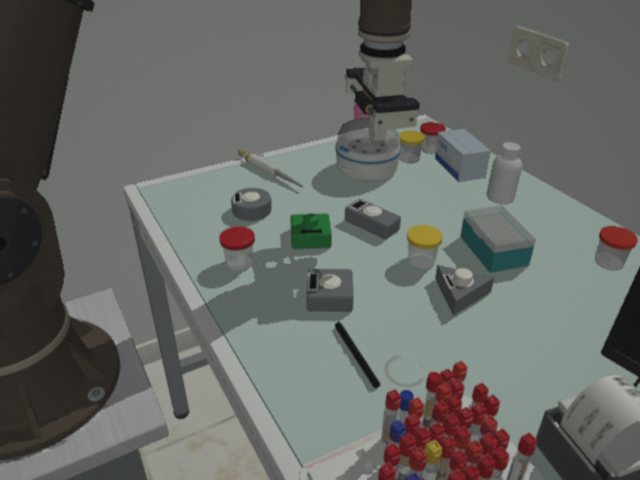

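The scene view shows the square (331,282), round (251,197) and oblong (373,211) plungers down. The triangle's (463,277) is still up, nothing has been displaced, and the gripper is clear above. Handing in.

```bash
python3 -c "
from station import *
print(job_done())"
```

```text
the job is handed in; nothing more can be done
None
```

I pressed the square, round and oblong timers fully down in that order, with no more than 12.5 N shown in the wrist readings. The last picture shows the triangle timer still up, the cups and pen in place and the arm clear, and I handed the job in (no verdict was returned).

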